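# Latch the centrifuge lid with its wing knob

### The job

The lid of the bench centrifuge has been left open. Swing it down, hold it down against its spring and turn the wing knob on it clockwise (seen from above) until you feel its hidden tongue come up against the stop behind the front frame edge, so that the lid stays shut when you let go. Do it gently: neither ram the lid onto the frame nor force the tongue, and leave the things standing around undisturbed.

Things in the scene. Friction and masses are not known exactly. Their poses are not given: they have to be found in the camera images.
- case: Bench centrifuge, beige box 290 (x) x 270 (y) x 122 mm, fixed to the table; origin at the centre of its underside, z up, front faces -x (the robot). The square lid on its top is hinged along y at x = +115, z = 130 mm in this frame (far side); a sprung lifter pin under it raises it when unlatched.
- lid (a joint): Lid opening (rad): 0 = level, underside 130 mm above the table; positive = near edge raised. Lid 214 mm wide, 8 mm thick, 218 mm from hinge line to near edge, 0.1-0.2 kg. Hinge friction (0.3 N m) holds it where left. Unlatched, the lifter pin raises it to about 0.11; to hold it down from there to level takes a push at the knob rising from about 5 to 11 N.
- lid_left (a point): Point on the lid's upper face, 60 mm to the left (+y of the case) of the knob axis, 170 mm from the hinge line: a free flat spot for pushing the lid down.
- wing (a point): Centre of the black wing to grip: 9 mm thick, 46 long, 23 high, on a round grey skirt (diameter 44, 5 high) on the lid. Knob axis perpendicular to the lid, 170 mm from the hinge line, mid-width (x = -55, y = 0 in the case frame when shut); this point is 16.5 mm above the lid's upper face. Its y axis: along the wing; x: across it; z: up the knob axis.
- knob (a joint): Knob angle (rad), growing clockwise seen from above. 0: wing along the case's y, hidden tongue pointing right (-y); 1.57: tongue to the front (-x). Tongue 42 mm long from the axis, 8 thick, under the lid. Turns freely (0.04 N m, 0.1 or so under load) and stays put, until its stop somewhere from 1.2 to 1.95; 0.3-0.4 N m tells that the stop is met, from 0.7 N m it is being forced.
- edge: Steel front frame edge under the lid; origin on the knob axis, level with the shut lid's underside. Carries hidden rubber pads, which the lid meets somewhere from -0.04 to 0.04 rad, and a keeper over the tongue's last 0.1 rad before the rubber-faced stop. The tongue passes only with the lid within 1.5 mm of the pads (push 11-16 N at the knob). Force on the edge must stay under 30 N.
- dropper: White plastic bottle, 42 mm in diameter, 100 mm high, standing right of the case; origin at the centre of its underside. Leave alone.
- tray: Steel tray 150 x 100 x 32 mm left of the case; origin at the centre of its underside. Leave alone.
- carton: Small white and blue carton 110 x 75 x 50 mm, right of the case; origin at the centre of its underside. Leave alone.

How it is judged:
On the way, in this order (a step that is already met when the one before it is completed fails the run):
1. the lid is swung down onto its lifter pin, the knob not yet turned (value of joint lid below 0.15 rad and value of joint knob below 0.9 rad), for 0.1 s.
2. the lid is held down and the knob turned (value of joint lid below 0.065 rad and value of joint knob above 1 rad), for 0.2 s.
At the end, for the whole second after the job is handed in: The lid stays shut by itself (lid angle under 0.065 rad, at rest) with the knob turned past 1.0 rad; without the tongue behind the frame edge the lifter pin raises it to about 0.11 rad (all of step 2 and velocity of joint lid between -0.02 and 0.02 rad/s); the robot touches nothing.
It fails at once if the lid rammed onto the frame or the tongue forced (over 30 N on the frame edge) (contact force between edge and anything else above 30 N).
It fails at once if the bottle is disturbed (distance of dropper from where it was at the start of the episode above 0.02 m or angle between dropper's own z axis and vertical above 0.5 rad).
It fails at once if the tray is disturbed (distance of tray from where it was at the start of the episode above 0.02 m).
It fails at once if the carton is disturbed (distance of carton from where it was at the start of the episode above 0.02 m).
It also fails if it takes over 72 s, if anything falls off the work surface, if the arm or the gripper's body presses on something with over 40 N, if the wrist force passes 120 N, or if a joint passes its speed limit or range.

### The arm

A 6-joint arm with a two-finger parallel gripper is mounted at the origin on the work surface. World frame = base frame: x ahead of the robot, y to its left, z up, the work surface at z = 0. Lengths are in m, angles in rad, forces in N, time in s.
With the tool pointing down it reaches from about 0.425 to 1.125 m from the base axis. Payload 14.9 kg.
Tool frame: the origin (TCP) lies at the very end of the fingers, on their centre line; the grasp point (between the pads) lies 19 mm behind it (robot.grasp_offset is the distance from the TCP to the grasp point, in m); z points along the fingers, y is the line along which they close (so a half turn about z gives the same grasp; the last joint's range is limited). The gripper opens to 91 mm and grips with 3 to 60 N. Pads are 32 mm wide; open, the fingers measure 118 mm over their backs; the gripper's body (76 mm by 178 mm) begins 60 mm behind the grasp point.
Start: joints at [-1.204, 0.379, 1.734, -0, 1.028, -0.033], TCP at [0.272, -0.645, 0.189] pointing down, gripper open.
Joint ranges: [-2.77, 2.77], [-0.74, 2.19], [0, 2.66], [-1.06, 4.2], [0.31, 2.87], [-3.08, 3.08]. Speed limits (rad/s): [1.89, 1.89, 2.39, 3.14, 3.14, 3.14].

### API

Orientations are given as a unit quaternion [w, x, y, z].
In Python, from rig import robot gives the robot as it stands. The module is installed in compiled form; this text tells all that it offers.
- The arm moves only by the tool send_rows, never from a script. Its argument "moves" is a list of rows, each a list of 3 entries, a list of its own where there are three numbers: the shift along the tool's x, y, z as a fraction of full scale, then the turn about the tool's z as a fraction of full scale, then the opening, from 0 (shut) to 1 (fully open). A call has 1 to 12 rows; each row shifts and turns the commanded pose from where the row before left it, along the tool's axes as they then stand; what a row does not reach is not made up. Full scale, the value 1, is 3 cm for a shift and 5 degrees for a turn. A row lasts 1/12 s, in which the tool goes at most 41.7 mm and 7.16 degrees, less where a joint would pass 70% of its speed; a pose out of reach is approached as far as the arm can. A call with a number of a shift or a turn outside -1 to 1 is refused whole. A call with a gripper value outside its range is refused whole. The fingers move at their own pace and stop on an object; "force" is the grip in N (left out, the last holds). Time passes only in rows, so rows that do not move let the fingers close. It gives the time, the measured TCP pose, the force, the opening and the grip force at its end, in the units of the state.
- robot.read_state(): the state, without advancing time (a new reading comes with each control period).
- robot.grab_frame(name): name is "side" or "top"; returns the picture (400x640x3 uint8, red, green, blue); there is no depth.
- robot.camera_params(name): a dict with "intrinsics" (3x3 intrinsics, pixels), "eye" and "rotation" of the camera in the world. Camera axes: x right, y down, z forward; pixel columns grow to the right and rows downward; lengths in m; the calibration is good to about 2 mm. A picture is of the moment at which its call begins. camera_params takes no time and is no camera call.
- robot.job_done(): hands the job in; it is judged then, once.
Trained networks look in the newest picture that a camera, given by its name, has taken for a name from the list of things; names that differ only in an ending like _2 or _b are one class to them, and where a whole thing is asked for, a point or a joint stands for the part that bears it (a point fixed in the world has none). Each returns a list of dicts, best first, with "score" (0 to 1); they miss things now and then, are a little off and sometimes report something else, mostly with a low value. They report only what shows in the picture. A call takes as long as a camera call.
- robot.masks_of(camera, label): "mask" (400x640 bool, what is visible of it) and "bbox" ([left, top, width, height] in pixels, round what is visible of it).
The state is a dict: "time": time; "joint_pos": joint angles; "qvel": joint speeds; "tau": joint torques, N m; "position": TCP position; "ee_rot": TCP orientation; "wrist_force": force on the tool from outside, world axes, zero at the start; "wrist_torque": the same for the moment, N m; "width": finger opening in m; "grasp_force": force on a finger pad.
Only numpy, scipy, OpenCV 4.12 (cv2) and the standard library are available. Lean on these libraries where they do the work, as an engineer would, in place of code of your own. Each camera call takes 0.05 s, during which the arm holds its last target. There are 200 camera calls.

## Working session

There is one attempt and no reset: what is moved stays moved. The work goes in short steps, Python scripts to look and compute and a tool call to move; the robot and the scene stay as the last step left them, time stands still between calls to the robot, and variables do not carry over. Pictures are saved under pics/ and viewed, at most 10 in all, crops included, and the job is handed in when it is done.

Besides the shell and the picture viewer there is one more tool, called after "Call:" as name(argument=value, ...), one argument or row to a line, values as JSON. send_rows: Moves the arm, as the interface text tells. Its arguments: {"type":"object","properties":{"moves":{"type":"array","items":{"type":"array"}},"force":{"type":"number"}},"required":["moves"]}

```bash
mkdir -p pics; ls; cat > h.py <<'E'
from rig import robot
import numpy as np, cv2
def P(c):
    p=robot.camera_params(c); return np.array(p["intrinsics"]),np.array(p["eye"]),np.array(p["rotation"])
def ray(c,u,v):
    K,e,R=P(c); d=R@np.linalg.solve(K,[u,v,1.]); return e,d
def atz(c,u,v,z):
    e,d=ray(c,u,v); return e+d*(z-e[2])/d[2]
def proj(c,X):
    K,e,R=P(c); q=K@(R.T@(np.asarray(X,float)-e)); return q[:2]/q[2]
def snap(c,f):
    im=robot.grab_frame(c); cv2.imwrite(f,im[:,:,::-1]); return im
E
python3 - <<'E'
from h import *
for c in("side","top"):
    snap(c,f"pics/{c}0.png"); print(c,[x.round(3).tolist() for x in P(c)])
    for l in("case","lid","wing","dropper","tray","carton"):
        for m in robot.masks_of(c,l)[:2]:
            ys,xs=np.nonzero(m["mask"]); 
            print(c,l,round(m["score"],2),m["bbox"],cv2.minAreaRect(np.c_[xs,ys].astype(np.float32)))
s=robot.read_state(); print({k:np.round(v,3).tolist() for k,v in s.items()})
E
```

```text
pics
side [[[503.701, 0.0, 316.009], [0.0, 503.701, 205.266], [0.0, 0.0, 1.0]], [1.02, 0.144, 1.019], [-0.135, 0.595, 0.771, -0.181]]
side case 0.95 [198.6, 118.6, 166.0, 177.2] ((279.9007263183594, 205.36477661132812), (142.81375122070312, 150.38995361328125), 13.916876792907715)
side lid 0.79 [210.4, 120.9, 138.3, 134.8] ((280.68524169921875, 188.83770751953125), (114.06158447265625, 118.12703704833984), 13.240520477294922)
side lid 0.69 [191.9, 126.3, 22.2, 33.0] ((200.0, 142.99998474121094), (36.68241500854492, 19.60611915588379), 71.56504821777344)
side wing 0.85 [274.5, 143.5, 26.9, 24.3] ((287.5, 155.5), (23.0, 23.0), 90.0)
side wing 0.46 [346.4, 148.7, 2.8, 11.3] ((347.6470642089844, 152.91177368164062), (3.6380343437194824, 12.611852645874023), 14.03624439239502)
side dropper 0.89 [193.5, 126.8, 21.1, 30.3] ((200.05001831054688, 142.65000915527344), (35.417503356933594, 18.657434463500977), 71.56504821777344)
side tray 0.93 [379.9, 192.8, 56.0, 79.8] ((409.0796813964844, 229.8987579345703), (49.60661697387695, 70.57852172851562), 11.633633613586426)
side carton 0.81 [159.4, 
[... 516 characters left out ...]
(356.5, 220.5), (19.0, 19.0), 90.0)
top dropper 0.63 [428.9, 241.6, 19.9, 13.9] ((439.0, 249.0), (14.0, 20.0), 90.0)
top tray 0.92 [236.3, 191.6, 37.4, 58.5] ((255.5, 220.5), (55.0, 37.0), 90.0)
top carton 0.75 [409.4, 174.3, 44.7, 45.2] ((432.5954895019531, 199.32484436035156), (41.817047119140625, 32.56199264526367), 73.61045837402344)
{'time': 0.7, 'joint_pos': [-1.204, 0.379, 1.734, 0.0, 1.028, -0.033], 'qvel': [-0.0, 0.0, 0.001, 0.001, -0.0, 0.001], 'tau': [0.003, -76.354, -43.469, 0.065, 0.039, -0.0], 'position': [0.272, -0.645, 0.189], 'ee_rot': [0.0, 0.98, 0.199, 0.0], 'wrist_force': [-0.357, 0.134, -0.148], 'wrist_torque': [-0.003, -0.001, 0.009], 'grasp_force': 0.0, 'width': 0.091}
```

View pics/side0.png

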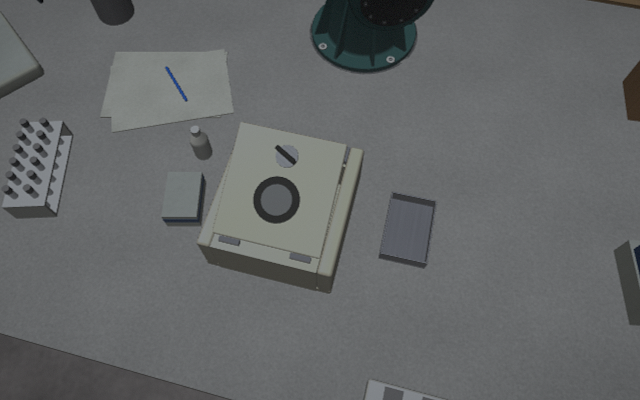

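View pics/top0.png

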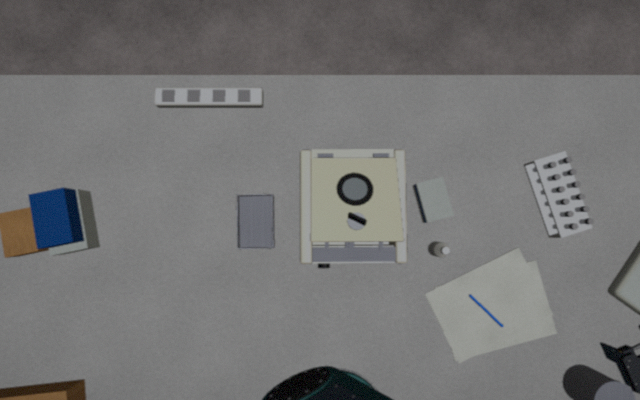

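```bash
python3 - <<'E'
from h import *
t=cv2.imread("pics/top0.png")[140:275,290:460]; s=cv2.imread("pics/side0.png")[110:300,185:375]
t=cv2.resize(t,None,fx=4,fy=4,interpolation=cv2.INTER_CUBIC)
s=cv2.resize(s,None,fx=3,fy=3,interpolation=cv2.INTER_CUBIC)
cv2.imwrite("pics/t1.png",t);cv2.imwrite("pics/s1.png",s)
E
```

```text
(no output)
```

View pics/t1.png

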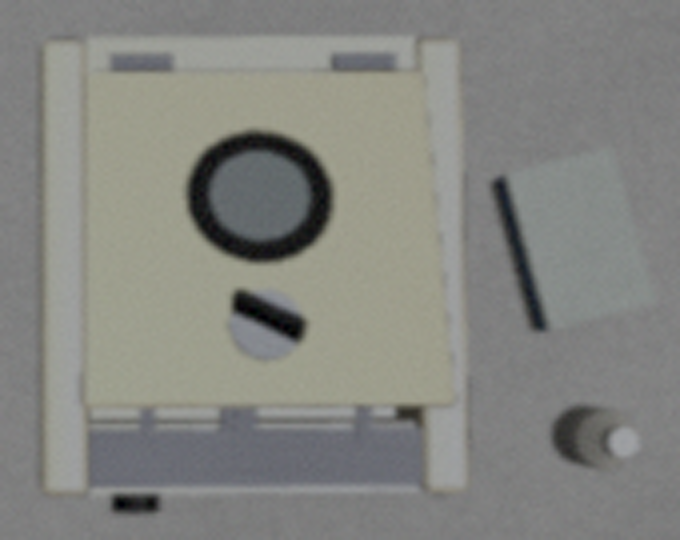

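View pics/s1.png

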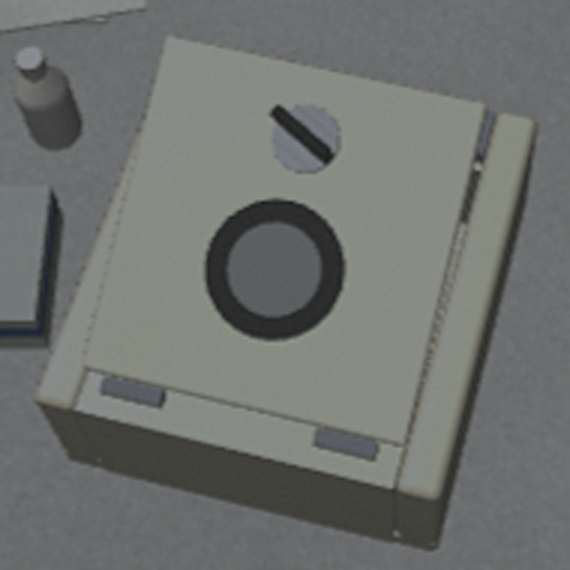

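```bash
cat >> h.py <<'E'
def Rz(a): c,s=np.cos(a),np.sin(a); return np.array([[c,-s,0],[s,c,0],[0,0,1]])
def Ry(a): c,s=np.cos(a),np.sin(a); return np.array([[c,0,s],[0,1,0],[-s,0,c]])
def lidpt(p,q,x,y,yaw,lid):  # p in hinge frame (x fwd from hinge, z above hinge)
    return np.array([x,y,0])+Rz(yaw)@(np.array([.115,0,.13])+Ry(lid)@np.array(p,float))
E
python3 - <<'E'
from h import *
from scipy.optimize import least_squares
T=lambda u,v:np.array([u/4+290-.4,v/4+140-.4]); S=lambda u,v:np.array([u/3+185-.3,v/3+110-.3])
obs=[("top",(-.218,.107,.008),T(85,405)),("top",(-.218,-.107,.008),T(452,405)),
("side",(-.218,-.107,.008),S(170,37)),("side",(-.218,.107,.008),S(487,106)),
("top",(-.17,0,.013),T(266,326)),("side",(-.17,0,.013),S(307,139)),
("side","fr",S(72,460)),("side","fl",S(437,548))]
def pt(p,q):
    x,y,yaw,lid=q[:4]
    if isinstance(p,str): return np.array([x,y,0])+Rz(yaw)@np.array([.145,-.135 if p=="fr" else .135,0])
    return lidpt(p,None,x,y,yaw,lid)
f=lambda q:np.concatenate([proj(c,pt(p,q))-o for c,p,o in obs])
r=least_squares(f,[.6,-.03,0,.3],loss="soft_l1");q=r.x
print(q.round(4),r.fun.reshape(-1,2).round(1).tolist())
for k in(.2,.4,.5,.6,.8):
  d=np.array([-np.sin(k),-np.cos(k),0])*.023
  a=[lidpt(np.array([-.17,0,.036])+s*d,None,*q) for s in(-1,1)]
  print(k,[((proj("top",z)-[290,140])*4).round().tolist() for z in a],[((proj("side",z)-[185,110])*3).round().tolist() for z in a])
for n,L in(("lid now",q[3]),("shut",0),("pin",.11)):
  print(n,"wing",lidpt((-.17,0,.0245),None,*q[:3],L).round(4),"left",lidpt((-.17,.06,.008),None,*q[:3],L).round(4),"edge",lidpt((-.218,0,.008),None,*q[:3],L).round(4))
for l,(u,v) in dict(dropcap=T(623,442)).items(): print(l,atz("top",u,v,.1).round(3))
E
```

```text
Traceback (most recent call last):
  File "h.py", line 10, in proj
    K,e,R=P(c); q=K@(R.T@(np.asarray(X,float)-e)); return q[:2]/q[2]
                     ~~~^^~~~~~~~~~~~~~~~~~~~~~~
ValueError: matmul: Input operand 1 has a mismatch in its core dimension 0, with gufunc signature (n?,k),(k,m?)->(n?,m?) (size 3 is different from 4)
```

```bash
sed -i 's/p=robot.camera_params(c); return.*/p=robot.camera_params(c); return np.array(p["intrinsics"]),np.array(p["eye"]),Rot.from_quat(p["rotation"],scalar_first=True).as_matrix()/; 1i from scipy.spatial.transform import Rotation as Rot' h.py
cat > fit.py <<'E'
from h import *
from scipy.optimize import least_squares
T=lambda u,v:np.array([u/4+290-.4,v/4+140-.4]); S=lambda u,v:np.array([u/3+185-.3,v/3+110-.3])
obs=[("top",(-.218,.107,.008),T(85,405)),("top",(-.218,-.107,.008),T(452,405)),
("side",(-.218,-.107,.008),S(170,37)),("side",(-.218,.107,.008),S(487,106)),
("top",(-.17,0,.013),T(266,326)),("side",(-.17,0,.013),S(307,139)),
("side","fr",S(72,460)),("side","fl",S(437,548))]
def pt(p,q):
    x,y,yaw,lid=q[:4]
    if isinstance(p,str): return np.array([x,y,0])+Rz(yaw)@np.array([.145,-.135 if p=="fr" else .135,0])
    return lidpt(p,None,x,y,yaw,lid)
f=lambda q:np.concatenate([proj(c,pt(p,q))-o for c,p,o in obs])
r=least_squares(f,[.6,-.03,0,.3],loss="soft_l1");q=r.x
print(q.round(4),r.fun.reshape(-1,2).round(1).tolist())
for k in(.2,.4,.5,.6,.8):
  d=np.array([-np.sin(k),-np.cos(k),0])*.023
  a=[lidpt(np.array([-.17,0,.036])+s*d,None,*q) for s in(-1,1)]
  print(k,[((proj("top",z)-[290,140])*4).round().tolist() for z in a],[((proj("side",z)-[185,110])*3).round().tolist() for z in a])
for n,L in(("lid now",q[3]),("shut",0),("pin",.11)):
  print(n,"wing",lidpt((-.17,0,.0245),None,*q[:3],L).round(4),"left",lidpt((-.17,.06,.008),None,*q[:3],L).round(4),"edge",lidpt((-.218,0,.008),None,*q[:3],L).round(4))
for l,(u,v) in dict(dropcap=T(623,442)).items(): print(l,atz("top",u,v,.1).round(3))
E
python3 fit.py
```

```text
[ 5.867e-01 -4.370e-02 -3.000e-04  3.324e-01] [[-0.3, 0.8], [1.1, 0.4], [-0.1, -0.5], [1.0, -0.3], [0.5, -0.1], [0.4, 0.1], [-0.9, 0.7], [0.1, 2.6]]
0.2 [[230.0, 303.0], [310.0, 318.0]] [[335.0, 145.0], [269.0, 115.0]]
0.4 [[232.0, 296.0], [308.0, 325.0]] [[331.0, 151.0], [273.0, 109.0]]
0.5 [[234.0, 292.0], [306.0, 328.0]] [[329.0, 154.0], [275.0, 106.0]]
0.6 [[236.0, 289.0], [304.0, 331.0]] [[326.0, 157.0], [278.0, 104.0]]
0.8 [[241.0, 283.0], [299.0, 337.0]] [[320.0, 161.0], [284.0, 99.0]]
lid now wing [ 0.549  -0.0437  0.2086] left [0.5436 0.0163 0.193 ] edge [ 0.4982 -0.0437  0.2087]
shut wing [ 0.5317 -0.0437  0.1545] left [0.5317 0.0163 0.138 ] edge [ 0.4837 -0.0437  0.138 ]
pin wing [ 0.5354 -0.0437  0.173 ] left [0.5336 0.0163 0.1566] edge [ 0.4859 -0.0437  0.1619]
dropcap [ 0.471 -0.281  0.1  ]
```

Call:
send_rows(
  moves=[
    [[0, 0, -1], -1, 0.6],
    [[0, 0, -1], -1, 0.6],
    [[0, 0, -1], -1, 0.6],
    [[0, 0, 0], -1, 0.6],
    [[0, 0, 0], -1, 0.6],
    [[0, 0, 0], -1, 0.6],
    [[0, 0, 0], -1, 0.6],
    [[0, 0, 0], -1, 0.6],
    [[0, 0, 0], 0, 0.6],
  ],
  force=25,
)

```text
time: 1.45
position: [0.2725, -0.6448, 0.2788]
ee_rot: [0.0, 0.852, 0.524, -0.0]
wrist_force: [0.4, 0.3, -0.7]
width: 0.0547
grasp_force: 0.0
```

```bash
cat >> h.py <<'E'
def rel(target):
    s=robot.read_state(); R=Rot.from_quat(s["ee_rot"],scalar_first=True).as_matrix()
    print("t",round(s["time"],2),"pos",s["position"],"k",round(float(-np.arctan2(R[1,1],R[0,1])),3),"F",np.round(s["wrist_force"],1),"M",np.round(s["wrist_torque"],2),"w",s["width"],"rel/30mm",(R.T@(np.array(target)-s["position"])/.03).round(2))
E
python3 -c "
from h import *
rel([.538,-.0437,.25])"
```

```text
t 1.45 pos [ 0.27245711 -0.64478589  0.27877624] k 0.469 F [ 0.4  0.3 -0.7] M [-0.04 -0.06  0.03] w 0.054746568213985713 rel/30mm [21.87 -1.16  0.96]
```

Call:
send_rows(
  moves=[
    [[0.99, -0.05, 0], 0, 0.6],
    [[0.99, -0.05, 0], 0, 0.6],
    [[0.99, -0.05, 0], 0, 0.6],
    [[0.99, -0.05, 0], 0, 0.6],
    [[0.99, -0.05, 0], 0, 0.6],
    [[0.99, -0.05, 0], 0, 0.6],
    [[0.99, -0.05, 0], 0, 0.6],
    [[0.99, -0.05, 0], 0, 0.6],
    [[0.99, -0.05, 0], 0, 0.6],
    [[0.99, -0.05, 0], 0, 0.6],
    [[0.99, -0.05, 0], 0, 0.6],
  ],
)

```text
time: 2.37
position: [0.4069, -0.3451, 0.2789]
ee_rot: [0.0, 0.854, 0.52, 0.0]
wrist_force: [-0.4, -0.8, -0.3]
width: 0.0547
grasp_force: 0.0
```

Call:
send_rows(
  moves=[
    [[0.99, -0.05, 0], 0, 0.6],
    [[0.99, -0.05, 0], 0, 0.6],
    [[0.99, -0.05, 0], 0, 0.6],
    [[0.99, -0.05, 0], 0, 0.6],
    [[0.99, -0.05, 0], 0, 0.6],
    [[0.99, -0.05, 0], 0, 0.6],
    [[0.99, -0.05, 0], 0, 0.6],
    [[0.99, -0.05, 0], 0, 0.6],
    [[0.99, -0.05, 0], 0, 0.6],
    [[0.99, -0.05, 0], 0, 0.6],
    [[0.99, -0.05, 0], 0, 0.6],
    [[0, 0, 0], 0, 0.6],
  ],
)

```text
time: 3.37
position: [0.5421, -0.0447, 0.2789]
ee_rot: [-0.0, 0.853, 0.521, 0.0]
wrist_force: [-0.1, 0.2, 0.3]
width: 0.0546
grasp_force: 0.0
```

```bash
python3 -c "
from h import *
rel([.538,-.0437,.25])
im=snap('side','pics/s2.png')[90:220,200:400,::-1]
cv2.imwrite('pics/s2.png',cv2.resize(im,None,fx=4,fy=4,interpolation=cv2.INTER_CUBIC))"
```

```text
t 3.37 pos [ 0.54207471 -0.04470462  0.27890864] k 0.474 F [-0.1  0.2  0.3] M [-0.02 -0.09 -0.  ] w 0.05464424675234833 rel/30mm [-0.03 -0.14  0.96]
```

View pics/s2.png

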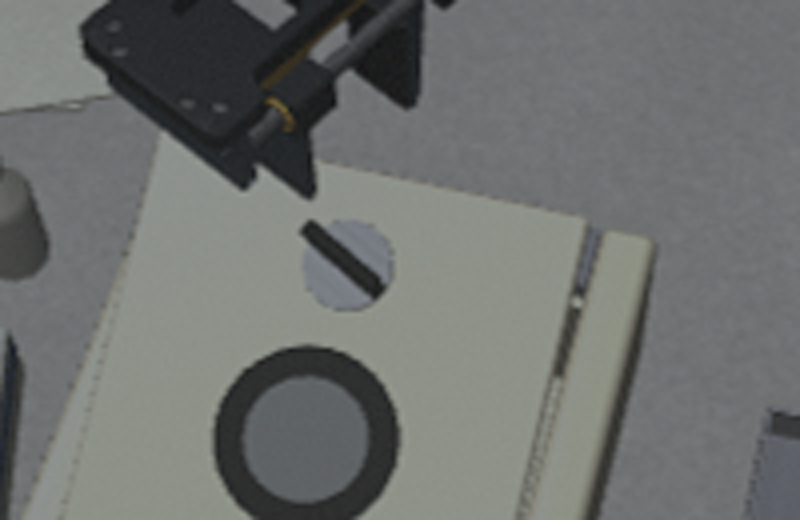

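Call:
send_rows(
  moves=[
    [[-0.03, -0.14, 0.5], 0, 0.6],
    [[0, 0, 0.5], 0, 0.6],
    [[0, 0, 0.5], 0, 0.6],
    [[0, 0, 0.5], 0, 0.6],
    [[0, 0, 0.15], 0, 0.6],
    [[0, 0, 0.15], 0, 0.6],
    [[0, 0, 0.15], 0, 0.6],
    [[0, 0, 0.15], 0, 0.6],
    [[0, 0, 0.15], 0, 0.6],
    [[0, 0, 0.15], 0, 0.6],
  ],
)

```text
time: 4.25
position: [0.5367, -0.0471, 0.1918]
ee_rot: [0.0, 0.853, 0.522, 0.0]
wrist_force: [0.8, -0.6, -0.0]
width: 0.0545
grasp_force: 0.0
```

Call:
send_rows(
  moves=[
    [[0, 0, 0.12], 0, 0.6],
    [[0, 0, 0.12], 0, 0.6],
    [[0, 0, 0.12], 0, 0.6],
    [[0, 0, 0.12], 0, 0.6],
    [[0, 0, 0.12], 0, 0.6],
    [[0, 0, 0.12], 0, 0.6],
    [[0, 0, 0], 0, 0.6],
  ],
)

```text
time: 4.83
position: [0.5361, -0.0469, 0.1693]
ee_rot: [-0.0, 0.853, 0.522, -0.0]
wrist_force: [-0.6, 0.9, -0.1]
width: 0.0547
grasp_force: 0.0
```

```bash
python3 -c "
from h import *
rel([.5354,-.0437,.162])
im=snap('side','pics/s3.png')[90:220,200:400,::-1]
cv2.imwrite('pics/s3.png',cv2.resize(im,None,fx=4,fy=4,interpolation=cv2.INTER_CUBIC))"
```

```text
t 4.83 pos [ 0.53614382 -0.04691034  0.16933297] k 0.473 F [-0.6  0.9 -0.1] M [-0.02 -0.01  0.03] w 0.05473398345191557 rel/30mm [ 0.08 -0.07  0.24]
```

View pics/s3.png

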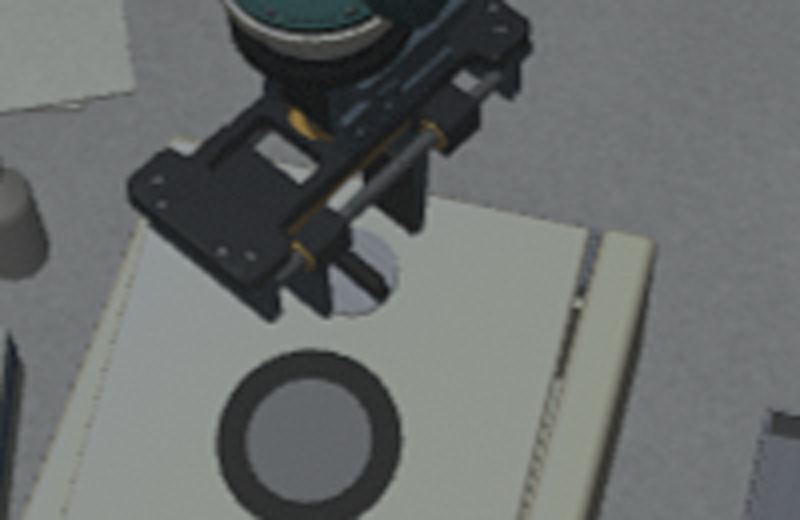

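Call:
send_rows(
  moves=[
    [[0.05, -0.05, 0.1], 0, 0.6],
    [[0, 0, 0.1], 0, 0.6],
    [[0, 0, 0.1], 0, 0.6],
    [[0, 0, 0], 0, 0.6],
  ],
)

```text
time: 5.22
position: [0.5355, -0.0449, 0.1605]
ee_rot: [-0.0, 0.853, 0.522, -0.0]
wrist_force: [-0.3, 0.5, -0.4]
width: 0.0543
grasp_force: 0.0
```

Call:
send_rows(
  moves=[
    [[0, 0, 0.05], 0, 0.6],
    [[0, 0, 0.05], 0, 0.6],
    [[0, 0, 0], 0, 0.6],
  ],
)

```text
time: 5.47
position: [0.5358, -0.045, 0.1579]
ee_rot: [-0.0, 0.853, 0.522, -0.0]
wrist_force: [-0.2, 0.1, 0.3]
width: 0.0549
grasp_force: 0.1
```

Call:
send_rows(
  moves=[
    [[0, 0, 0.05], 0, 0.6],
    [[0, 0, 0.05], 0, 0.6],
    [[0, 0, 0], 0, 0.6],
  ],
)

```text
time: 5.72
position: [0.5357, -0.0449, 0.1548]
ee_rot: [-0.0, 0.853, 0.522, -0.0]
wrist_force: [0.3, -0.9, 1.0]
width: 0.0544
grasp_force: 0.1
```

```bash
cat > lidfit.py <<'E'
from h import *
import sys
# lid angle from the near-left lid corner and near-left edge: print predicted crop pixels for several angles
q=(.5867,-.0437,-.0003)
for L in (.0,.05,.1,.15,.2,.25,.33):
    print(L,[((proj('side',lidpt(p,None,*q,L))-[200,90])*4).round().tolist() for p in((-.218,.107,.008),(-.17,0,.013),(-.218,-.107,.008))])
rel([.5354,-.0437,.162])
im=snap('side','pics/%s.png'%sys.argv[1])[90:220,200:400,::-1]
cv2.imwrite('pics/%s.png'%sys.argv[1],cv2.resize(im,None,fx=4,fy=4,interpolation=cv2.INTER_CUBIC))
E
python3 lidfit.py s4
```

```text
0.0 [[592.0, 272.0], [364.0, 300.0], [193.0, 184.0]]
0.05 [[592.0, 261.0], [362.0, 292.0], [190.0, 173.0]]
0.1 [[593.0, 252.0], [361.0, 286.0], [186.0, 163.0]]
0.15 [[593.0, 243.0], [359.0, 280.0], [183.0, 153.0]]
0.2 [[593.0, 235.0], [357.0, 275.0], [178.0, 145.0]]
0.25 [[593.0, 228.0], [354.0, 270.0], [174.0, 137.0]]
0.33 [[592.0, 219.0], [350.0, 265.0], [165.0, 127.0]]
t 5.72 pos [ 0.53572968 -0.04493273  0.1548401 ] k 0.473 F [ 0.3 -0.9  1. ] M [-0.02 -0.08 -0.01] w 0.05440092188929873 rel/30mm [ 0.03 -0.03 -0.24]
```

View pics/s4.png

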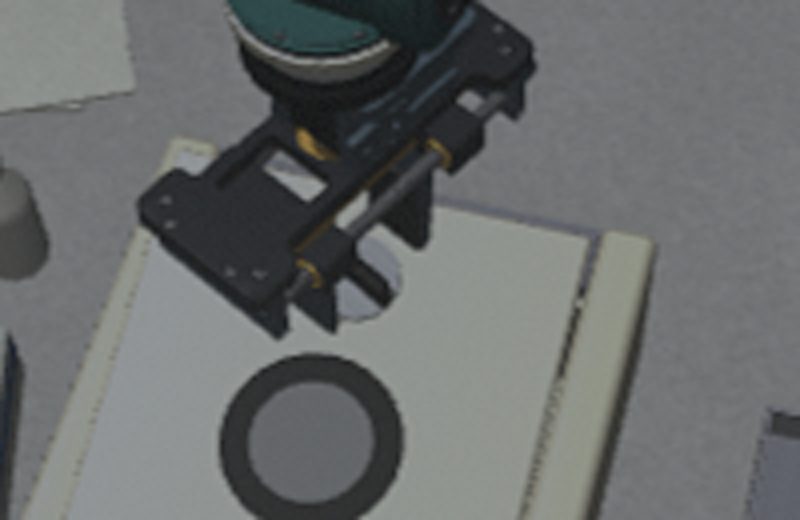

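```bash
python3 - <<'E'
from h import *
s=robot.read_state(); R=Rot.from_quat(s["ee_rot"],scalar_first=True).as_matrix(); p=np.array(s["position"])
for y in(.027,.041,-.027,-.041):
  for x in(-.016,0,.016):
    print(x,y,((proj('side',p+R@[x,y,0])-[200,90])*4).round().tolist())
robot.grab_frame("top")
for m in robot.masks_of("side","wing")[:1]+robot.masks_of("top","lid")[:1]+robot.masks_of("side","lid")[:1]: print(m["score"],m["bbox"])
E
```

```text
-0.016 0.027 [297.0, 310.0]
0 0.027 [320.0, 329.0]
0.016 0.027 [344.0, 348.0]
-0.016 0.041 [277.0, 329.0]
0 0.041 [301.0, 347.0]
0.016 0.041 [324.0, 366.0]
-0.016 -0.027 [371.0, 241.0]
0 -0.027 [395.0, 259.0]
0.016 -0.027 [418.0, 277.0]
-0.016 -0.041 [390.0, 224.0]
0 -0.041 [413.0, 241.0]
0.016 -0.041 [437.0, 259.0]
0.74 [280.5, 147.8, 20.8, 24.7]
0.98 [308.7, 159.2, 89.6, 88.9]
0.58 [214.7, 128.1, 133.1, 129.5]
```

```bash
python3 - <<'E'
from h import *
s=robot.read_state(); R=Rot.from_quat(s["ee_rot"],scalar_first=True).as_matrix()
for p in([.5421,-.0447,.2789],[.5361,-.0469,.1693]):
 for y in(.027,.041,-.027,-.041):
  print(y,[((proj('side',p+R@[x,y,0])-[200,90])*4).round().tolist() for x in(-.016,0,.016)])
E
```

```text
0.027 [[270.0, 180.0], [297.0, 200.0], [323.0, 220.0]]
0.041 [[248.0, 200.0], [274.0, 220.0], [301.0, 241.0]]
-0.027 [[354.0, 104.0], [381.0, 124.0], [407.0, 143.0]]
-0.041 [[376.0, 85.0], [402.0, 104.0], [428.0, 124.0]]
0.027 [[291.0, 295.0], [314.0, 314.0], [338.0, 333.0]]
0.041 [[271.0, 314.0], [294.0, 333.0], [318.0, 352.0]]
-0.027 [[366.0, 225.0], [389.0, 243.0], [413.0, 262.0]]
-0.041 [[385.0, 208.0], [409.0, 226.0], [432.0, 244.0]]
```

Call:
send_rows(
  moves=[
    [[0, 0, 0.1], 0, 0.6],
    [[0, 0, 0.1], 0, 0.6],
    [[0, 0, 0], 0, 0.6],
  ],
)

```text
time: 6.22
position: [0.5355, -0.0449, 0.1484]
ee_rot: [-0.0, 0.853, 0.522, -0.0]
wrist_force: [-1.0, -0.5, 0.2]
width: 0.055
grasp_force: 0.0
```

Call:
send_rows(
  moves=[
    [[0, 0, 0.1], 0, 0.6],
    [[0, 0, 0], 0, 0.6],
  ],
)

```text
time: 6.38
position: [0.5356, -0.0449, 0.1456]
ee_rot: [-0.0, 0.853, 0.522, -0.0]
wrist_force: [0.8, -0.4, -0.3]
width: 0.0549
grasp_force: 0.0
```

Call:
send_rows(
  moves=[
    [[0, 0, 0.1], 0, 0.6],
    [[0, 0, 0], 0, 0.6],
  ],
)

```text
time: 6.55
position: [0.5356, -0.0449, 0.1426]
ee_rot: [-0.0, 0.853, 0.522, -0.0]
wrist_force: [-0.7, -0.5, -0.8]
width: 0.0547
grasp_force: 0.0
```

```bash
cat > lid.py <<'E'
from h import *
robot.grab_frame("top"); robot.grab_frame("side"); q=(.5867,-.0437,-.0003)
m=robot.masks_of("top","lid"); n=robot.masks_of("side","lid")
print([(round(x["score"],2),x["bbox"],round(x["bbox"][1]+x["bbox"][3],1)) for x in m[:1]+n[:1]])
print([(L,proj("top",lidpt((-.218,.107,.008),None,*q,L))[1].round(1),proj("side",lidpt((-.218,-.107,.008),None,*q,L)).round(1).tolist()) for L in(0,.05,.1,.15,.2,.33)])
m=robot.masks_of("top","wing")[:1]+robot.masks_of("side","wing")[:1]; print([(x["score"],x["bbox"]) for x in m])
rel([.5354,-.0437,.16])
E
python3 lid.py; python3 lidfit.py s5 >/dev/null
```

```text
[(0.77, [309.3, 159.6, 85.7, 87.5], 247.1), (0.97, [212.0, 128.4, 136.5, 129.2], 257.6)]
[(0, np.float64(246.7), [248.2, 135.9]), (0.05, np.float64(246.6), [247.5, 133.2]), (0.1, np.float64(246.3), [246.6, 130.7]), (0.15, np.float64(245.7), [245.6, 128.4]), (0.2, np.float64(244.9), [244.6, 126.2]), (0.33, np.float64(241.7), [241.3, 121.6])]
[(0.67, [286.4, 152.4, 15.8, 22.0])]
t 6.85 pos [ 0.53592487 -0.04495273  0.14321552] k 0.473 F [-0.2 -0.6 -0. ] M [ 0.   -0.01  0.04] w 0.054530005923597163 rel/30mm [ 0.03 -0.03 -0.56]
```

View pics/s5.png

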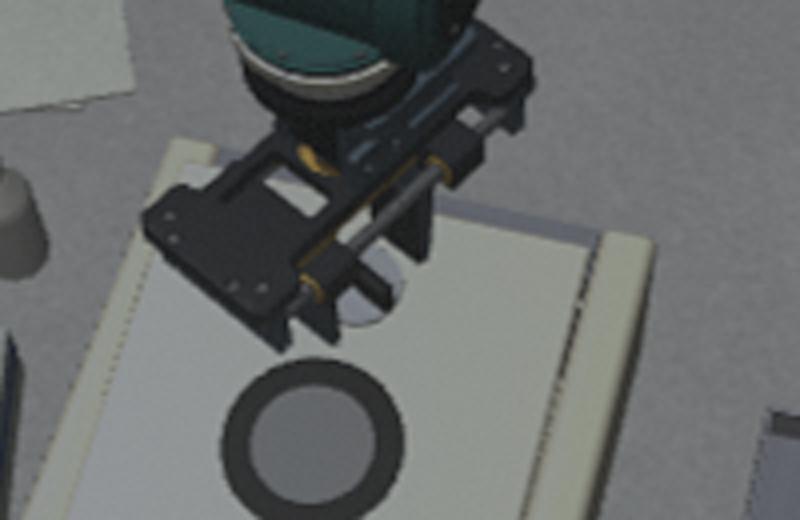

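Call:
send_rows(
  moves=[
    [[0, 0, 0.1], 0, 0.6],
    [[0, 0, 0], 0, 0.6],
  ],
)

```text
time: 7.07
position: [0.5357, -0.0449, 0.1397]
ee_rot: [-0.0, 0.853, 0.522, -0.0]
wrist_force: [-0.1, -0.4, 0.3]
width: 0.0548
grasp_force: 0.1
```

Call:
send_rows(
  moves=[
    [[0, 0, 0.1], 0, 0.6],
    [[0, 0, 0], 0, 0.6],
  ],
)

```text
time: 7.23
position: [0.5356, -0.0449, 0.1366]
ee_rot: [-0.0, 0.853, 0.522, -0.0]
wrist_force: [0.2, -0.3, -0.0]
width: 0.0544
grasp_force: 0.0
```

Call:
send_rows(
  moves=[
    [[0, 0, 0.1], 0, 0.6],
    [[0, 0, 0], 0, 0.6],
  ],
)

```text
time: 7.4
position: [0.5358, -0.045, 0.1338]
ee_rot: [-0.0, 0.853, 0.522, -0.0]
wrist_force: [0.2, 1.2, 1.4]
width: 0.0548
grasp_force: 1.0
```

```bash
python3 lid.py; python3 - <<'E'
from h import *
# edge-based: dark gap/colour change along the left near corner column in side image
im=robot.grab_frame("side")
u=int(200+560/4); print([ (v,im[v,u].tolist()) for v in range(138,160)])
E
```

```text
[(0.59, [309.8, 156.5, 87.4, 90.9], 247.4), (0.89, [212.6, 131.3, 135.8, 125.0], 256.3)]
[(0, np.float64(246.7), [248.2, 135.9]), (0.05, np.float64(246.6), [247.5, 133.2]), (0.1, np.float64(246.3), [246.6, 130.7]), (0.15, np.float64(245.7), [245.6, 128.4]), (0.2, np.float64(244.9), [244.6, 126.2]), (0.33, np.float64(241.7), [241.3, 121.6])]
[(0.42, [408.8, 175.1, 44.2, 46.6]), (0.46, [283.2, 153.7, 18.9, 22.6])]
t 7.7 pos [ 0.53591259 -0.04496231  0.13423517] k 0.473 F [-0.5 -0.5  2.2] M [-0.01  0.17  0.02] w 0.054411564023363855 rel/30mm [ 0.03 -0.03 -0.86]
[(138, [113, 115, 116]), (139, [115, 117, 117]), (140, [115, 117, 119]), (141, [112, 114, 115]), (142, [112, 114, 115]), (143, [113, 114, 116]), (144, [112, 114, 116]), (145, [103, 107, 112]), (146, [96, 99, 107]), (147, [97, 100, 107]), (148, [97, 99, 107]), (149, [97, 99, 107]), (150, [95, 98, 107]), (151, [101, 105, 109]), (152, [128, 130, 123]), (153, [146, 151, 143]), (154, [144, 148, 139]), (155, [145, 150, 140]), (156, [146, 150, 141]), (157, [143, 148, 139]), (158, [144, 148, 139]), (159, [145, 149, 140])]
```

```bash
python3 - <<'E'
from h import *
q=(.5867,-.0437,-.0003)
for L in(0,.03,.06,.09,.12,.15,.33):
  a,b=[proj('side',lidpt((-.218,y,.008),None,*q,L)) for y in(0,.107)]
  print(L,(a[1]+(340-a[0])/(b[0]-a[0])*(b[1]-a[1])).round(2))
im=cv2.imread("pics/side0.png"); print([(v,im[v,340].tolist()) for v in range(138,150)])
E
```

```text
0 156.14
0.03 154.56
0.06 153.06
0.09 151.62
0.12 150.27
0.15 148.99
0.33 143.05
[(138, [110, 108, 107]), (139, [109, 109, 106]), (140, [113, 112, 110]), (141, [108, 107, 105]), (142, [107, 108, 107]), (143, [113, 123, 122]), (144, [133, 141, 137]), (145, [131, 139, 135]), (146, [132, 140, 136]), (147, [131, 140, 135]), (148, [131, 139, 135]), (149, [131, 139, 135])]
```

Call:
send_rows(
  moves=[
    [[0, 0, -0.25], 0, 0.6],
    [[0, 0, -0.25], 0, 0.6],
    [[0, 0, -0.25], 0, 0.6],
    [[0.03, -0.03, -0.25], 0, 0.22],
    [[0, 0, 0], 0, 0.22],
    [[0, 0, 0], 0, 0.22],
    [[0, 0, 0], 0, 0.22],
    [[0, 0, 0], 0, 0.22],
  ],
)

```text
time: 8.42
position: [0.5352, -0.0437, 0.1638]
ee_rot: [-0.0, 0.853, 0.522, -0.0]
wrist_force: [-0.1, -0.1, -0.2]
width: 0.0243
grasp_force: 0.0
```

```bash
python3 lidfit.py s6; python3 - <<'E'
from h import *
s=robot.read_state(); R=Rot.from_quat(s["ee_rot"],scalar_first=True).as_matrix(); p=np.array(s["position"]); w=s["width"]/2
for z in(0,-.018):
 for y in(w,-w):
  print(z,y,[((proj('side',p+R@[x,y,z])-[200,90])*4).round().tolist() for x in(-.016,0,.016)])
E
```

```text
0.0 [[592.0, 272.0], [364.0, 300.0], [193.0, 184.0]]
0.05 [[592.0, 261.0], [362.0, 292.0], [190.0, 173.0]]
0.1 [[593.0, 252.0], [361.0, 286.0], [186.0, 163.0]]
0.15 [[593.0, 243.0], [359.0, 280.0], [183.0, 153.0]]
0.2 [[593.0, 235.0], [357.0, 275.0], [178.0, 145.0]]
0.25 [[593.0, 228.0], [354.0, 270.0], [174.0, 137.0]]
0.33 [[592.0, 219.0], [350.0, 265.0], [165.0, 127.0]]
t 8.42 pos [ 0.5352185  -0.04370435  0.16381021] k 0.473 F [-0.1 -0.1 -0.2] M [0.   0.   0.01] w 0.024312801208033145 rel/30mm [0.   0.01 0.06]
0 0.01069217296557365 [[321.0, 280.0], [345.0, 298.0], [368.0, 317.0]]
0 -0.01069217296557365 [[351.0, 252.0], [374.0, 270.0], [398.0, 289.0]]
-0.018 0.01069217296557365 [[319.0, 260.0], [342.0, 279.0], [367.0, 298.0]]
-0.018 -0.01069217296557365 [[349.0, 232.0], [373.0, 251.0], [397.0, 270.0]]
```

View pics/s6.png

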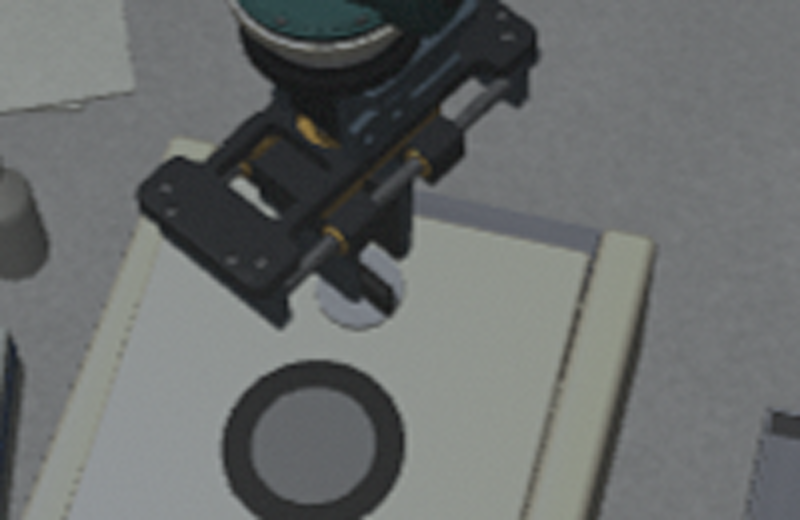

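Call:
send_rows(
  moves=[
    [[0, 0, 0.05], 0, 0.22],
    [[0, 0, 0.05], 0, 0.22],
    [[0, 0, 0], 0, 0.22],
  ],
)

```text
time: 8.72
position: [0.5352, -0.0437, 0.1606]
ee_rot: [-0.0, 0.853, 0.522, -0.0]
wrist_force: [-0.7, -0.1, -0.3]
width: 0.02
grasp_force: 0.0
```

Call:
send_rows(
  moves=[
    [[0, 0, 0.1], 0, 0.22],
    [[0, 0, 0.05], 0, 0.22],
    [[0, 0, 0], 0, 0.22],
  ],
)

```text
time: 8.97
position: [0.5352, -0.0437, 0.1561]
ee_rot: [-0.0, 0.853, 0.522, -0.0]
wrist_force: [-0.4, 0.2, 0.3]
width: 0.02
grasp_force: 0.0
```

Call:
send_rows(
  moves=[
    [[0, 0, 0.1], 0, 0.22],
    [[0, 0, 0.05], 0, 0.22],
    [[0, 0, 0], 0, 0.22],
  ],
)

```text
time: 9.22
position: [0.5352, -0.0437, 0.1517]
ee_rot: [-0.0, 0.853, 0.522, -0.0]
wrist_force: [-0.8, -0.2, 0.7]
width: 0.0201
grasp_force: 0.0
```

Call:
send_rows(
  moves=[
    [[0, 0, 0.1], 0, 0.22],
    [[0, 0, 0.05], 0, 0.22],
    [[0, 0, 0], 0, 0.22],
  ],
)

```text
time: 9.47
position: [0.5353, -0.0437, 0.1472]
ee_rot: [-0.0, 0.853, 0.522, -0.0]
wrist_force: [0.3, -1.2, 0.5]
width: 0.0201
grasp_force: 0.0
```

Call:
send_rows(
  moves=[
    [[0, 0, 0.1], 0, 0.22],
    [[0, 0, 0], 0, 0.22],
  ],
)

```text
time: 9.63
position: [0.5353, -0.0437, 0.1442]
ee_rot: [-0.0, 0.853, 0.522, -0.0]
wrist_force: [-0.2, 0.0, -0.3]
width: 0.02
grasp_force: 0.0
```

Call:
send_rows(
  moves=[
    [[0, 0, 0.1], 0, 0.22],
    [[0, 0, 0], 0, 0.22],
  ],
)

```text
time: 9.8
position: [0.5353, -0.0437, 0.1412]
ee_rot: [-0.0, 0.853, 0.522, -0.0]
wrist_force: [0.8, 0.8, -0.6]
width: 0.0197
grasp_force: 0.0
```

Call:
send_rows(
  moves=[
    [[0, 0, 0.1], 0, 0.22],
    [[0, 0, 0], 0, 0.22],
  ],
)

```text
time: 9.97
position: [0.5356, -0.0438, 0.1384]
ee_rot: [0.0, 0.853, 0.522, 0.0]
wrist_force: [-0.4, 0.2, 2.3]
width: 0.0201
grasp_force: 1.0
```

Call:
send_rows(
  moves=[
    [[0, 0, 0.1], 0, 0.22],
    [[0, 0, 0], 0, 0.22],
  ],
)

```text
time: 10.13
position: [0.5354, -0.0438, 0.1355]
ee_rot: [-0.0, 0.853, 0.522, -0.0]
wrist_force: [-0.5, 0.4, 2.6]
width: 0.0199
grasp_force: 1.5
```

```bash
cat > edge.py <<'E'
from h import *
q=(.5867,-.0437,-.0003)
im=robot.grab_frame("side").astype(float).sum(2)
E=[]
for u in (325,330,335,340):
    c=im[140:162,u]; hi=c[-3:].mean(); v=np.arange(140,162)
    i=np.argmax(c>(c[4:8].min()+hi)/2+15); E.append(v[i])
    Ls=np.linspace(-.05,.35,81); R=[]
    for L in Ls:
        a,b=[proj('side',lidpt((-.218,y,.008),None,*q,L)) for y in(0,.107)]
        R.append(a[1]+(u-a[0])/(b[0]-a[0])*(b[1]-a[1]))
    d=np.interp(-(E[-1]-.5+.25),-np.array(R),Ls); print(u,E[-1],round(float(d),3))
rel([.535,-.0437,.15])
E
python3 edge.py
```

```text
325 150 0.06
330 151 0.062
335 152 0.064
340 153 0.066
t 10.18 pos [ 0.53543315 -0.04375452  0.13560047] k 0.473 F [-1.2  0.4  2.3] M [-0.08  0.14  0.01] w 0.019726974096853814 rel/30mm [-0.01 -0.01 -0.48]
```

Call:
send_rows(
  moves=[
    [[0, 0, 0], 0, 0.05],
    [[0, 0, 0], 0, 0.05],
    [[0, 0, 0], 0, 0.05],
    [[0, 0, 0], 0, 0.05],
    [[0, 0, 0], 0, 0.05],
  ],
  force=25,
)

```text
time: 10.6
position: [0.5348, -0.0435, 0.1355]
ee_rot: [-0.001, 0.853, 0.522, -0.0]
wrist_force: [-5.0, 2.8, 4.6]
width: 0.0099
grasp_force: 25.2
```

```bash
python3 edge.py
```

```text
325 150 0.06
330 151 0.062
335 152 0.064
340 153 0.066
t 10.65 pos [ 0.53481097 -0.04346562  0.13544451] k 0.473 F [-4.1  3.3  3.9] M [ 0.8   1.18 -0.05] w 0.009659284803203869 rel/30mm [-0.    0.01 -0.49]
```

Call:
send_rows(
  moves=[
    [[-0.01, -0.04, 0.05], 0, 0.05],
    [[-0.01, -0.02, 0.05], 0, 0.05],
    [[0, 0, 0], 0, 0.05],
  ],
)

```text
time: 10.9
position: [0.5342, -0.0434, 0.1327]
ee_rot: [0.0, 0.853, 0.522, 0.001]
wrist_force: [2.2, 2.4, 0.9]
width: 0.0097
grasp_force: 24.6
```

```bash
python3 edge.py
```

```text
325 150 0.06
330 152 0.042
335 153 0.044
340 154 0.046
t 10.95 pos [ 0.53420394 -0.04343936  0.1327816 ] k 0.473 F [3.1 1.9 0.9] M [ 0.68 -0.45 -0.05] w 0.009551267571376018 rel/30mm [ 0.    0.03 -0.57]
```

Call:
send_rows(
  moves=[
    [[0, 0, 0.05], 0, 0.05],
    [[0, 0, 0.05], 0, 0.05],
    [[0, 0, 0], 0, 0.05],
  ],
)

```text
time: 11.2
position: [0.5335, -0.0434, 0.1295]
ee_rot: [-0.0, 0.853, 0.522, -0.0]
wrist_force: [0.4, 2.6, 2.7]
width: 0.0094
grasp_force: 24.8
```

Call:
send_rows(
  moves=[
    [[0, 0, 0.05], 0, 0.05],
    [[0, 0, 0], 0, 0.05],
  ],
)

```text
time: 11.37
position: [0.5332, -0.0433, 0.1279]
ee_rot: [-0.0, 0.853, 0.522, -0.0]
wrist_force: [-1.9, 1.8, 4.9]
width: 0.0091
grasp_force: 24.8
```

```bash
python3 edge.py
```

```text
325 152 0.021
330 153 0.022
335 154 0.024
340 155 0.026
t 11.42 pos [ 0.53319266 -0.0433469   0.12786727] k 0.473 F [-0.8  2.3  2.3] M [ 0.8   0.29 -0.11] w 0.009042281751828021 rel/30mm [ 0.02  0.06 -0.74]
```

Call:
send_rows(
  moves=[
    [[0, 0, 0.05], 0, 0.05],
    [[0, 0, 0], 0, 0.05],
  ],
)

```text
time: 11.58
position: [0.5329, -0.0434, 0.1263]
ee_rot: [-0.001, 0.853, 0.522, -0.001]
wrist_force: [-3.8, 2.3, 4.0]
width: 0.0094
grasp_force: 24.9
```

Call:
send_rows(
  moves=[
    [[0, 0, 0.05], 0, 0.05],
    [[0, 0, 0], 0, 0.05],
  ],
)

```text
time: 11.75
position: [0.5326, -0.0433, 0.1247]
ee_rot: [-0.001, 0.853, 0.522, -0.001]
wrist_force: [-3.7, 2.3, 4.1]
width: 0.0091
grasp_force: 25.0
```

```bash
python3 edge.py
```

```text
325 153 0.002
330 154 0.003
335 155 0.005
340 156 0.007
t 11.8 pos [ 0.53266016 -0.04332147  0.12468251] k 0.473 F [-3.5  3.   3.9] M [0.91 0.79 0.01] w 0.008830019946017932 rel/30mm [ 0.02  0.07 -0.84]
```

Call:
send_rows(
  moves=[
    [[-0.01, -0.02, 0.05], 0, 0.05],
    [[0, 0, 0], 0, 0.05],
  ],
)

```text
time: 11.97
position: [0.5324, -0.0433, 0.1234]
ee_rot: [-0.0, 0.853, 0.522, -0.0]
wrist_force: [-2.8, 2.7, 4.4]
width: 0.0087
grasp_force: 25.0
```

```bash
python3 edge.py|tail -2
```

```text
340 156 0.007
t 12.02 pos [ 0.53242927 -0.04333291  0.12337808] k 0.473 F [-2.5  3.4  4.5] M [ 0.92  0.58 -0.06] w 0.008803757747291481 rel/30mm [ 0.03  0.08 -0.89]
```

Call:
send_rows(
  moves=[
    [[0, -0.01, 0.05], 0, 0.05],
    [[0, 0, 0], 0, 0.05],
  ],
)

```text
time: 12.18
position: [0.5322, -0.0433, 0.1219]
ee_rot: [-0.0, 0.853, 0.522, -0.0]
wrist_force: [-3.6, 2.2, 4.9]
width: 0.0087
grasp_force: 25.0
```

```bash
python3 edge.py|tail -2
```

```text
340 157 -0.011
t 12.23 pos [ 0.53223925 -0.04329849  0.12191594] k 0.473 F [-3.   2.   4.1] M [ 0.79  0.64 -0.08] w 0.008559311214404394 rel/30mm [ 0.03  0.09 -0.94]
```

Call:
send_rows(
  moves=[
    [[0, -0.01, 0.05], 0, 0.05],
    [[0, 0, 0], 0, 0.05],
  ],
)

```text
time: 12.4
position: [0.5321, -0.0433, 0.1205]
ee_rot: [-0.0, 0.853, 0.522, -0.0]
wrist_force: [-3.9, 1.6, 5.4]
width: 0.0089
grasp_force: 25.0
```

Call:
send_rows(
  moves=[
    [[0, -0.01, 0.05], 0, 0.05],
    [[0, 0, 0], 0, 0.05],
  ],
)

```text
time: 12.57
position: [0.532, -0.0432, 0.1194]
ee_rot: [0.0, 0.853, 0.522, -0.0]
wrist_force: [-6.4, -0.2, 9.9]
width: 0.0088
grasp_force: 25.0
```

```bash
python3 edge.py|tail -2
```

```text
340 158 -0.03
t 12.62 pos [ 0.53202141 -0.04325963  0.11942846] k 0.473 F [-5.3 -0.1 11.8] M [0.3  0.97 0.04] w 0.008801423822495819 rel/30mm [ 0.03  0.09 -1.02]
```

Call:
send_rows(
  moves=[
    [[0, -0.01, 0.01], 0.4, 0.05],
    [[0, 0, 0], 0.4, 0.05],
    [[0, 0, 0], 0.4, 0.05],
    [[0, 0, 0], 0, 0.05],
  ],
)

```text
time: 12.95
position: [0.5321, -0.0433, 0.1194]
ee_rot: [0.0, 0.88, 0.476, 0.0]
wrist_force: [-5.1, -1.0, 13.6]
width: 0.0086
grasp_force: 25.0
```

```bash
python3 edge.py|tail -2
```

```text
340 158 -0.03
t 13.0 pos [ 0.53213604 -0.0432843   0.11941774] k 0.578 F [-5.2 -1.7 13.8] M [-0.07  0.87 -0.06] w 0.008969447000102621 rel/30mm [ 0.04  0.09 -1.02]
```

Call:
send_rows(
  moves=[
    [[0, 0, 0], 0.5, 0.05],
    [[0, 0, 0], 0.5, 0.05],
    [[0, 0, 0], 0.5, 0.05],
    [[0, 0, 0], 0.5, 0.05],
    [[0, 0, 0], 0.5, 0.05],
    [[0, 0, 0], 0.5, 0.05],
    [[0, 0, 0], 0, 0.05],
  ],
)

```text
time: 13.58
position: [0.5323, -0.0435, 0.1194]
ee_rot: [0.001, 0.934, 0.356, 0.0]
wrist_force: [-3.4, -3.0, 11.9]
width: 0.0089
grasp_force: 25.0
```

```bash
python3 edge.py|tail -2
```

```text
340 158 -0.03
t 13.63 pos [ 0.53235669 -0.04347876  0.11942412] k 0.84 F [-3.3 -3.2 12.1] M [-0.33  0.63 -0.04] w 0.008806176597943504 rel/30mm [ 0.06  0.07 -1.02]
```

Call:
send_rows(
  moves=[
    [[0, 0, 0.01], 0.5, 0.05],
    [[0, 0, 0], 0.5, 0.05],
    [[0, 0, 0], 0.5, 0.05],
    [[0, 0, 0], 0.5, 0.05],
    [[0, 0, 0], 0.5, 0.05],
    [[0, 0, 0], 0.5, 0.05],
    [[0, 0, 0], 0, 0.05],
  ],
)

```text
time: 14.22
position: [0.5325, -0.0437, 0.1194]
ee_rot: [0.001, 0.973, 0.232, 0.0]
wrist_force: [-5.4, -4.8, 14.5]
width: 0.0091
grasp_force: 25.0
```

```bash
python3 edge.py|tail -2
```

```text
340 158 -0.03
t 14.27 pos [ 0.53252901 -0.04372314  0.11938704] k 1.102 F [-5.2 -4.8 14.8] M [-0.82  0.81 -0.06] w 0.009286198658694726 rel/30mm [ 0.07  0.04 -1.02]
```

Call:
send_rows(
  moves=[
    [[0, 0, 0], 0.3, 0.05],
    [[0, 0, 0], 0.3, 0.05],
    [[0, 0, 0], 0.3, 0.05],
    [[0, 0, 0], 0, 0.05],
  ],
)

```text
time: 14.6
position: [0.5326, -0.0438, 0.1194]
ee_rot: [0.001, 0.981, 0.194, 0.001]
wrist_force: [-4.5, -5.0, 14.6]
width: 0.0083
grasp_force: 25.0
```

```bash
python3 edge.py|tail -1
```

```text
t 14.65 pos [ 0.53254767 -0.04376098  0.11936576] k 1.18 F [-5.3 -6.5 14.9] M [-1.02  0.77 -0.04] w 0.009030198183322733 rel/30mm [ 0.08  0.03 -1.02]
```

Call:
send_rows(
  moves=[
    [[0, 0, 0], 0.3, 0.05],
    [[0, 0, 0], 0.3, 0.05],
    [[0, 0, 0], 0.3, 0.05],
    [[0, 0, 0], 0, 0.05],
  ],
)

```text
time: 14.98
position: [0.5326, -0.0438, 0.1194]
ee_rot: [0.001, 0.988, 0.155, 0.001]
wrist_force: [-5.2, -6.4, 14.3]
width: 0.0088
grasp_force: 25.0
```

```bash
python3 edge.py|tail -1
```

```text
t 15.03 pos [ 0.53263216 -0.04385219  0.11941611] k 1.258 F [-4.7 -6.3 14.7] M [-1.09  0.69 -0.06] w 0.00911739759175953 rel/30mm [ 0.08  0.02 -1.02]
```

Call:
send_rows(
  moves=[
    [[0, 0.01, 0], 0.3, 0.05],
    [[0, 0, 0], 0.3, 0.05],
    [[0, 0, 0], 0.3, 0.05],
    [[0, 0, 0], 0, 0.05],
  ],
)

```text
time: 15.37
position: [0.5326, -0.044, 0.1194]
ee_rot: [0.001, 0.993, 0.116, 0.0]
wrist_force: [-4.6, -4.1, 15.7]
width: 0.0093
grasp_force: 25.0
```

```bash
python3 edge.py|tail -1
```

```text
t 15.42 pos [ 0.53259592 -0.04397311  0.11934706] k 1.337 F [-5.2 -4.3 15. ] M [-0.81  0.75 -0.06] w 0.008616018742189804 rel/30mm [ 0.08  0.01 -1.02]
```

Call:
send_rows(
  moves=[
    [[0, 0, 0], 0.3, 0.05],
    [[0, 0, 0], 0.3, 0.05],
    [[0, 0, 0], 0, 0.05],
  ],
)

```text
time: 15.67
position: [0.5326, -0.044, 0.1194]
ee_rot: [0.001, 0.996, 0.09, 0.001]
wrist_force: [-5.5, -5.8, 14.8]
width: 0.0089
grasp_force: 25.0
```

```bash
python3 edge.py|tail -1
```

```text
t 15.72 pos [ 0.5326286  -0.04401311  0.11938366] k 1.389 F [-5.9 -5.2 14.6] M [-0.94  0.8  -0.07] w 0.008803289853504209 rel/30mm [ 0.08  0.01 -1.02]
```

Call:
send_rows(
  moves=[
    [[0, 0, 0], 0.3, 0.05],
    [[0, 0, 0], 0.3, 0.05],
    [[0, 0, 0], 0, 0.05],
  ],
)

```text
time: 15.97
position: [0.5326, -0.0441, 0.1194]
ee_rot: [0.001, 0.998, 0.064, 0.001]
wrist_force: [-4.6, -6.5, 15.0]
width: 0.0087
grasp_force: 25.0
```

```bash
python3 edge.py|tail -1
```

```text
t 16.02 pos [ 0.53262806 -0.04408074  0.11936758] k 1.441 F [-4.5 -5.4 15.5] M [-1.03  0.77  0.02] w 0.009121971240520645 rel/30mm [ 0.08 -0.   -1.02]
```

Call:
send_rows(
  moves=[
    [[0, 0.01, 0], 0.3, 0.05],
    [[0, 0, 0], 0.3, 0.05],
    [[0, 0, 0], 0, 0.05],
  ],
)

```text
time: 16.27
position: [0.5326, -0.0442, 0.1194]
ee_rot: [0.001, 0.999, 0.038, 0.001]
wrist_force: [-5.7, -3.2, 16.1]
width: 0.0083
grasp_force: 25.0
```

```bash
python3 edge.py|tail -1
```

```text
t 16.32 pos [ 0.53264058 -0.04416721  0.11936822] k 1.494 F [-4.8 -3.7 15.6] M [-0.59  0.8   0.01] w 0.008742376721780113 rel/30mm [ 0.08 -0.01 -1.02]
```

Call:
send_rows(
  moves=[
    [[0, 0, 0], 0.3, 0.05],
    [[0, 0, 0], 0.3, 0.05],
    [[0, 0, 0], 0, 0.05],
  ],
)

```text
time: 16.57
position: [0.5326, -0.0442, 0.1194]
ee_rot: [0.001, 1.0, 0.012, 0.001]
wrist_force: [-5.2, -3.8, 15.7]
width: 0.0087
grasp_force: 25.0
```

```bash
python3 edge.py|tail -1
```

```text
t 16.62 pos [ 0.53265351 -0.0442098   0.11939839] k 1.546 F [-5.3 -4.6 14.7] M [-0.65  0.81 -0.02] w 0.009022298993535125 rel/30mm [ 0.08 -0.01 -1.02]
```

Call:
send_rows(
  moves=[
    [[0, 0, 0], 0.3, 0.05],
    [[0, 0, 0], 0.3, 0.05],
    [[0, 0, 0], 0, 0.05],
  ],
)

```text
time: 16.87
position: [0.5326, -0.0443, 0.1194]
ee_rot: [0.001, 1.0, -0.014, 0.001]
wrist_force: [-5.9, -4.8, 16.0]
width: 0.0088
grasp_force: 25.0
```

```bash
python3 edge.py|tail -1
```

```text
t 16.92 pos [ 0.53264978 -0.04425644  0.1193881 ] k 1.599 F [-5.4 -3.9 15.1] M [-0.85  0.76 -0.01] w 0.009202096843350625 rel/30mm [ 0.08 -0.02 -1.02]
```

Call:
send_rows(
  moves=[
    [[0, 0, 0], 0.3, 0.05],
    [[0, 0, 0], 0.3, 0.05],
    [[0, 0, 0], 0, 0.05],
  ],
)

```text
time: 17.17
position: [0.5326, -0.0443, 0.1194]
ee_rot: [0.001, 0.999, -0.041, 0.001]
wrist_force: [-5.2, -5.3, 15.2]
width: 0.0088
grasp_force: 25.0
```

```bash
python3 edge.py|tail -1
```

```text
t 17.22 pos [ 0.53263913 -0.04433351  0.11938735] k 1.651 F [-5.8 -5.2 15.5] M [-0.92  0.87  0.03] w 0.00864184921480034 rel/30mm [ 0.08 -0.03 -1.02]
```

Call:
send_rows(
  moves=[
    [[0, 0, 0], 0.3, 0.05],
    [[0, 0, 0], 0.2, 0.05],
    [[0, 0, 0], 0, 0.05],
  ],
)

```text
time: 17.47
position: [0.5326, -0.0444, 0.1194]
ee_rot: [0.001, 0.998, -0.061, 0.001]
wrist_force: [-4.5, -6.2, 15.3]
width: 0.0092
grasp_force: 25.2
```

```bash
python3 edge.py|tail -1
```

```text
t 17.52 pos [ 0.5325958  -0.04441003  0.11938034] k 1.693 F [-4.9 -4.6 15.2] M [-1.06  0.94  0.72] w 0.00902738489803672 rel/30mm [ 0.08 -0.03 -1.02]
```

Call:
send_rows(
  moves=[
    [[0, 0, 0], -0.15, 0.05],
    [[0, 0, 0], 0, 0.05],
  ],
)

```text
time: 17.68
position: [0.5326, -0.0444, 0.1194]
ee_rot: [0.001, 0.999, -0.054, 0.001]
wrist_force: [-4.5, -5.7, 15.2]
width: 0.0089
grasp_force: 25.1
```

```bash
python3 edge.py|tail -1
```

```text
t 17.73 pos [ 0.53258404 -0.04440453  0.11937027] k 1.68 F [-5.3 -5.7 14.8] M [-1.14  0.98  0.62] w 0.008546538636994628 rel/30mm [ 0.08 -0.03 -1.02]
```

Call:
send_rows(
  moves=[
    [[0, 0, 0], -0.15, 0.05],
    [[0, 0, 0], 0, 0.05],
  ],
)

```text
time: 17.9
position: [0.5326, -0.0444, 0.1194]
ee_rot: [0.001, 0.999, -0.048, 0.001]
wrist_force: [-6.3, -5.6, 15.6]
width: 0.0089
grasp_force: 25.0
```

```bash
python3 edge.py|tail -1
```

```text
t 17.95 pos [ 0.53262751 -0.04441472  0.11940294] k 1.667 F [-5.6 -5.1 15.7] M [-1.1   0.89  0.38] w 0.008988706400736202 rel/30mm [ 0.08 -0.03 -1.02]
```

Call:
send_rows(
  moves=[
    [[0, 0, -0.02], 0, 0.05],
    [[0, 0, -0.02], 0, 0.05],
    [[0, 0, 0], 0, 0.05],
  ],
)

```text
time: 18.2
position: [0.5326, -0.0444, 0.12]
ee_rot: [0.001, 0.999, -0.048, 0.001]
wrist_force: [0.7, -6.0, 3.2]
width: 0.0089
grasp_force: 25.0
```

```bash
python3 edge.py|tail -2
```

```text
340 157 -0.011
t 18.25 pos [ 0.53255265 -0.04439474  0.11996465] k 1.667 F [-0.  -6.2  3.5] M [-1.18 -0.09  0.38] w 0.008886589875459283 rel/30mm [ 0.08 -0.03 -1.  ]
```

Call:
send_rows(
  moves=[
    [[0, 0, -0.01], 0, 0.12],
    [[0, 0, 0], 0, 0.2],
    [[0, 0, 0], 0, 0.3],
    [[0, 0, 0], 0, 0.3],
    [[0, 0, 0], 0, 0.3],
  ],
)

```text
time: 18.67
position: [0.532, -0.0434, 0.12]
ee_rot: [-0.0, 0.999, -0.049, -0.0]
wrist_force: [1.6, 0.6, 0.9]
width: 0.0271
grasp_force: 0.8
```

```bash
python3 edge.py|tail -2
```

```text
340 157 -0.011
t 18.72 pos [ 0.53199224 -0.04341831  0.11999054] k 1.668 F [0.3 0.9 1.2] M [ 0.17 -0.03  0.09] w 0.02749296386395503 rel/30mm [ 0.1 -0.  -1. ]
```

Lid holds on its own; retreat upward.

Call:
send_rows(
  moves=[
    [[0, 0, -0.1], 0, 0.35],
    [[0, 0, -0.2], 0, 0.35],
    [[0, 0, -0.5], 0, 0.35],
    [[0, 0, -1], 0, 0.35],
    [[0, 0, -1], 0, 0.35],
    [[0, 0, -1], 0, 0.35],
    [[0, 0, 0], 0, 0.35],
    [[0, 0, 0], 0, 0.35],
  ],
)

```text
time: 19.38
position: [0.5329, -0.0436, 0.236]
ee_rot: [0.0, 0.999, -0.049, 0.002]
wrist_force: [0.0, 0.2, -1.5]
width: 0.0324
grasp_force: 0.0
```

```bash
python3 edge.py; python3 lidfit.py s7 >/dev/null
```

```text
325 154 -0.017
330 155 -0.015
335 156 -0.013
340 157 -0.011
t 19.43 pos [ 0.53197947 -0.04350238  0.23442786] k 1.668 F [-0.5 -0.1 -0.3] M [ 0.1   0.05 -0.02] w 0.031873231354834455 rel/30mm [ 0.1  -0.    2.81]
```

View pics/s7.png

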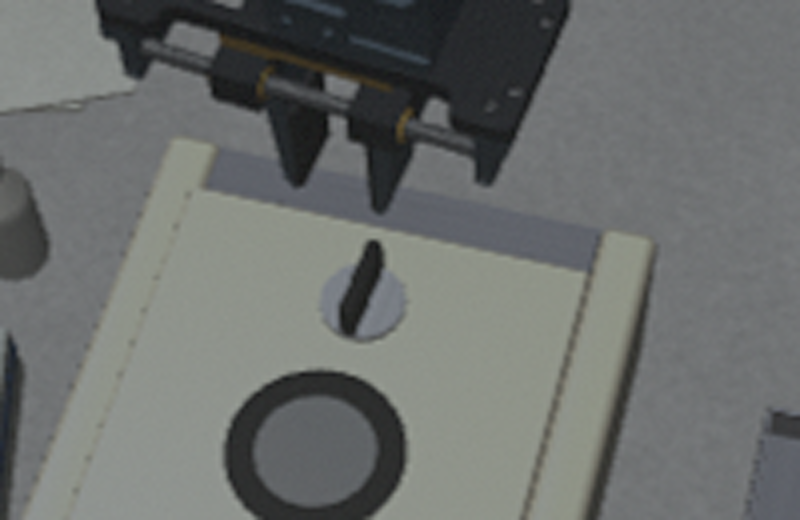

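The picture shows the lid shut: its near-left corner is at about (585, 270). The wing points front to back, from (373, 243) to (347, 330), and the fingers are clear above it. The lid stays at about -0.01 rad without the robot.

```bash
python3 -c "
from rig import robot
print(robot.job_done())"
```

```text
the job is handed in; nothing more can be done
None
```

The lid stays shut by itself at about -0.01 rad, with the knob at about 1.67 rad against its stop and the arm clear; I've handed the job in, and it returned no verdict. On first meeting the stop, the knob torque briefly reached about 0.72 N m, just over the 0.7 N m forcing mark, before I eased it back to 0.38 N m.

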